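# Clamp the tablet bottle in the bottle vise

### The arm

A 6-joint arm with a two-finger parallel gripper is mounted at the origin on the work surface. World frame = base frame: x ahead of the robot, y to its left, z up, the work surface at z = 0. Lengths are in m, angles in degrees, forces in N, time in s.
With the tool pointing down it reaches from about 0.325 to 0.775 m from the base axis. Payload 5.5 kg.
Tool frame: the origin (TCP) lies at the very end of the fingers, on their centre line; the grasp point (between the pads) lies 19 mm behind it; x points along the fingers, y is the direction in which the jaws open and shut, and the axes are right-handed (so a half turn about x gives the same grasp; the last joint's range is limited). The gripper opens to 85 mm and grips with 20 to 120 N. Pads are 22 mm wide; open, the fingers measure 114 mm over their backs; the gripper's body (76 mm by 85 mm) begins 54 mm behind the grasp point. The pads swing forward as they close: fully open they stand 13 mm farther back than shut.
Start: joints at [-67.42, 5.22, 70.514, -0, 104.267, -3.249], TCP at [0.261, -0.54, 0.231] pointing down, gripper open.
Joint ranges: [-164.24, 164.24], [-49.07, 125.15], [9.68, 141.18], [-86.29, 266.29], [3.28, 154.24], [-151.56, 151.56]. Speed limits (degrees/s): [147.25, 147.25, 172.46, 180, 180, 180].

### API

Orientations are given as [roll, pitch, yaw] about the fixed x, y, z axes, in that order (R = Rz(yaw) Ry(pitch) Rx(roll)).
In Python, from rig import r gives the robot as it stands.
- The arm moves only by the shell command python3 -m creep 'ROWS' [FORCE]. ROWS is a JSON object of lists of equal length, an entry for each row: "translation": the shift along the tool's x, y, z in mm, a list of three; "rot": the turn, a rotation vector about the tool's x, y, z in rad, a list of three; "jaw": the finger opening in mm, from 0 to 85.4. In form: {"translation": [[x, y, z], ...], "rot": [[ax, ay, az], ...], "jaw": [jaw, ...]}. A call has 1 to 8 rows; each row shifts and turns the pose as measured when the row begins, along the tool's axes as they then stand; what a row does not reach is not made up. A row lasts 1/12 s, in which the tool goes at most 41.7 mm and 7.16 degrees, less where a joint would pass 70% of its speed; a pose out of reach is approached as far as the arm can. A call with a gripper value outside its range is refused whole. The fingers move at their own pace and stop on an object; FORCE is the grip in N (left out, the last holds). Time passes only in rows, so rows that do not move let the fingers close. It gives the time, the measured TCP pose, the force and the opening at its end, in the units of the state.
- r.state(): the state, without advancing time (a new reading comes with each control period).
- r.get_image(name): name is "side" or "top" or "wrist"; returns (picture, depth): 480x640x3 uint8, blue, green, red; 480x640 float32, m along the optical axis (not along the pixel's ray), 0 where there is no reading.
- r.calibration(name): a dict with "intrinsics" (3x3 intrinsics, pixels), "xyz" and "rotation" of the camera in the world; the wrist camera has in their place "tool_from_camera" (4x4, takes a point from camera to tool coordinates, whose origin is the TCP and whose axes are the tool frame's). Camera axes: x right, y down, z forward; pixel columns grow to the right and rows downward; lengths in m; the calibration is good to about 2 mm. A picture is of the moment at which its call begins: read the wrist's pose just before it. calibration takes no time and is no camera call.
- r.sign_off(): hands the job in, once; it reports no verdict.
Trained networks look in the newest picture that a camera, given by its name, has taken for a name from the list of things; names that differ only in an ending like _2 or _b are one class to them, and where a whole thing is asked for, a point or a joint stands for the part that bears it (a point fixed in the world has none). Each returns a list of dicts, best first, with "score" (0 to 1); they miss things now and then, are a little off and sometimes report something else, mostly with a low value. They report only what shows in the picture. A call takes as long as a camera call. They do not tell look-alikes from the thing itself.
- r.recognise(query, camera): "box" ([centre column, centre row, width, height] in pixels, round what is visible of it).
- r.trace(query, camera): "pixels" (480x640 bool, what is visible of it) and "box" ([centre column, centre row, width, height] in pixels, round what is visible of it).
The state is a dict: "time_s": time; "q": joint angles; "joint_vel": joint speeds; "joint_torque": joint torques, N m; "eef_pos": TCP position; "tool_rot": TCP orientation; "ft_force": force on the tool from outside, world axes, zero at the start; "wrist_torque": the same for the moment, N m; "finger_gap": opening from 0.0 (shut) to 1.0 (fully open).
Only numpy, scipy, OpenCV 4.12 (cv2) and the standard library are available. Lean on these libraries where they do the work, as an engineer would, in place of code of your own. Each camera call takes 0.05 s, during which the arm holds its last target. There are 200 camera calls.

### The job

Clamp the white bottle upright in the bottle vise: flip the red cam lever to free the jaw, open the jaw, stand the bottle on the bed in front of the V block, close the jaw until it holds the bottle firmly against the V, and then flip the lever all the way back to lock it. Never force the jaw along while the lever is locked, keep the bottle upright throughout, and leave the amber and green bottles, the pen cup and the spare cap where they stand.

Things in the scene. Friction and masses are not known exactly. Their poses are not given: they have to be found in the camera images.
- vise: Bottle vise fixed to the counter: an aluminium bed 80 (x) by 220 (y) mm, its top 30 mm above the counter, with a fixed blue V block at its +y end and a blue jaw that slides along its y. Origin under the centre of the bed, on the counter; may stand on the left or right of the robot, yawed up to 0.35 rad. The V block and the jaw rise 40 mm above the bed (70 mm above the counter); the V opens to -y.
- seat (a point): Point fixed on the bed's top (30 mm above the counter), 68 mm to +y of the vise's origin: where the white bottle's axis is when the bottle touches both faces of the V. Axes as the vise's.
- jaw (a joint): Opening of the jaw in m, 0 to 0.075; it grows as the jaw moves away from the V (to the vise's -y). At 0 the jaw's face is 5 mm past the seat point; it touches a white bottle that sits in the V at 0.030, and starts too closed for the bottle. Slides with about 2 N when the lever is free, held by the cam when locked.
- jaw_face (a point): Point on the jaw's flat rubber face (70 mm wide), level with the bed's top; moves with the jaw. Axes as the vise's; the face looks to +y.
- tab (a point): Top centre of the black finger tab on the jaw, for sliding it by hand: 14 (x) by 16 (y) mm, standing from 70 to 105 mm above the counter, 20 mm behind the jaw's face.
- lever (a joint): Angle of the red cam lever on the jaw, in rad, 0 to 1.22. 0: leaning 35 degrees to the vise's -x, free. 0.61: upright. 1.22: leaning 35 degrees to the vise's +x, locked (over-centre, stays). It turns about an axis along the vise's y and starts locked; about 10 N at the ball flips it.
- lever_pivot (a point): The lever's pivot, 47 mm above the counter, 70 mm behind the jaw's face; moves with the jaw.
- lever_tip (a point): Centre of the 18 mm red ball at the lever's end, 65 mm from the pivot; the lever's bar is 12 mm thick.
- tray: Low grey tray, 80 (x) by 215 (y) mm, walls 14 mm high and 4 mm thick, in which three bottles stand in a row along its y, 67 mm apart, in any order. Origin under its centre; its floor is 5 mm above the counter.
- white_bottle: White tablet bottle with white cap: 50 mm in diameter, 90 mm tall (body to 68 mm, above it a cap 47 mm wide). Origin at the centre of its underside, z up its axis. About 0.12 kg.
- amber_bottle: Amber bottle with white cap, 44 mm in diameter, 90 mm tall; not to be disturbed. Origin at the centre of its underside.
- green_bottle: Green bottle with black cap, 44 mm in diameter, 84 mm tall; not to be disturbed. Origin at the centre of its underside.
- pen_cup: Grey cup, 68 mm wide and 90 mm tall, with pens up to 136 mm high; not to be disturbed. Origin at the centre of its underside.
- spare_cap: Loose white cap lying on the counter, 48 mm in diameter, 14 mm tall; not to be disturbed. Origin at the centre of its underside.
Not all that is in view belongs to the job. What is shaped like the vise but pink is not meant.

How it is judged:
By the outcome, as a careful person would: the job done as asked, in the order asked, and still so for the second after the job is handed in, with the robot touching nothing.
It also fails if it takes over 72 s, if anything falls off the work surface, if the arm or the gripper's body presses on something with over 40 N, if the wrist force passes 120 N, or if a joint passes its speed limit or range.

## Working session

There is one attempt and no reset: what is moved stays moved. The work goes in short steps, Python scripts to look and compute and a shell command to move; the robot and the scene stay as the last step left them, time stands still between calls to the robot, and variables do not carry over. Pictures are saved under pics/ and viewed, about 8 in all and at most 12, crops included, and the job is handed in when it is done.

```bash
mkdir -p pics; ls; python3 - <<'E'
from rig import r
import cv2,numpy as np
for n in("top","side"):
    p,d=r.get_image(n); cv2.imwrite(f"pics/{n}0.png",p); np.save(f"pics/{n}0.npy",d)
    c=r.calibration(n); print(n,{k:np.round(v,4).tolist() for k,v in c.items()})
c=r.calibration("wrist");print(np.round(c["tool_from_camera"],4).tolist(),c['intrinsics'])
print({k:np.round(v,3).tolist() for k,v in r.state().items()})
E
```

```text
pics
top {'intrinsics': [[512.7144, 0.0, 314.8652], [0.0, 512.7144, 239.1905], [0.0, 0.0, 1.0]], 'xyz': [0.4296, -0.0818, 1.1399], 'rotation': [-174.3685, -1.1567, -88.9374]}
side {'intrinsics': [[569.7163, 0.0, 317.3586], [0.0, 569.7163, 236.5101], [0.0, 0.0, 1.0]], 'xyz': [0.1519, 0.8478, 1.0256], 'rotation': [-131.8512, -0.4206, -157.3029]}
[[-0.0009, -0.2759, 0.9612, -0.1438], [1.0, -0.0012, 0.0006, 0.0006], [0.001, 0.9612, 0.2759, -0.0698], [0.0, 0.0, 0.0, 1.0]] [[399.8490471    0.         313.43165382]
 [  0.         399.8490471  241.95717664]
 [  0.           0.           1.        ]]
{'time_s': 0.1, 'q': [-67.419, 5.261, 70.575, 0.002, 104.267, -3.249], 'joint_vel': [-0.122, 0.052, -0.306, 0.064, -0.005, -0.009], 'joint_torque': [0.003, -46.022, -41.922, 0.0, 0.011, -0.0], 'eef_pos': [0.261, -0.54, 0.23], 'tool_rot': [-94.094, 89.897, 111.736], 'ft_force': [-0.425, -0.233, -0.512], 'wrist_torque': [0.003, 0.019, 0.001], 'finger_gap': 1.003}
```

View pics/top0.png

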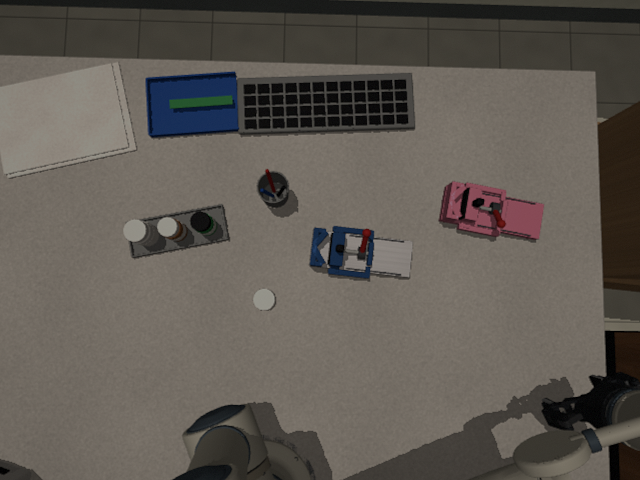

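View pics/side0.png

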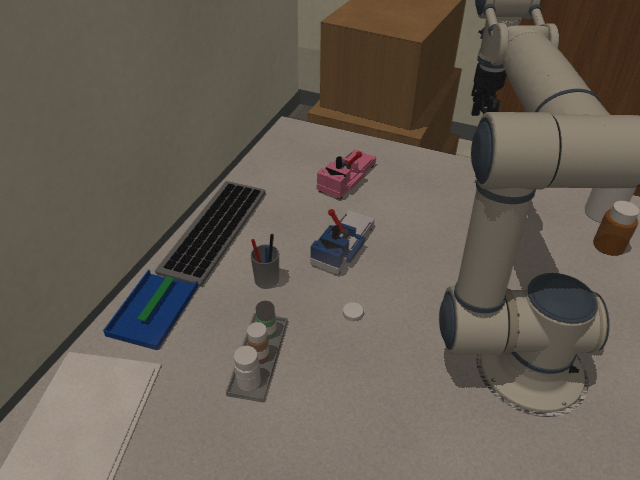

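The top view shows the blue vise at (360,252), with its V at the left end (318,248), the tab at (340,249) and the lever ball at (367,234). The pink look-alike is at (490,210).

What could be taken for the white bottle:
- the left bottle in the tray, (135,230)
- the amber bottle, also with a white cap, (171,228)
- the spare cap, (264,300)
- the amber jar in the side view, (617,228)

I choose (135,230): in the side view it is white all over, at (247,368).

```bash
cat > h.py <<'E'
from rig import r
import cv2,numpy as np
from scipy.spatial.transform import Rotation as R
def rot(e): return R.from_euler('xyz',e,degrees=True).as_matrix()
def cloud(n,d,st=None):
    c=r.calibration(n);K=np.array(c['intrinsics']);v,u=np.indices(d.shape)
    P=np.stack([(u-K[0,2])/K[0,0]*d,(v-K[1,2])/K[1,1]*d,d],-1)
    if n=='wrist':
        T=np.array(c['tool_from_camera']);P=P@T[:3,:3].T+T[:3,3]
        return P@rot(st['tool_rot']).T+np.array(st['eef_pos'])
    return P@rot(c['rotation']).T+np.array(c['xyz'])
E
python3 - <<'E'
from h import *
p=cv2.imread('pics/top0.png');d=np.load('pics/top0.npy');W=cloud('top',d)
print('table z',np.median(W[320:360,330:400,2]))
hsv=cv2.cvtColor(p,cv2.COLOR_BGR2HSV)
z=W[...,2]
def reg(x0,x1,y0,y1):
    m=np.zeros(z.shape,bool);m[y0:y1,x0:x1]=1;return m&(d>0)
v=reg(300,420,215,290)
blue=v&(hsv[...,0]>95)&(hsv[...,0]<130)&(hsv[...,1]>110)
for nm,m in(('bluetop',blue&(z>.055)&(z<.085)),('bed',v&(hsv[...,1]<60)&(z>.02)&(z<.04)),('all>.02',v&(z>.02)&(z<.085))):
    q=W[m];rc=cv2.minAreaRect(q[:,:2].astype(np.float32)*1000);print(nm,len(q),np.round(rc[0]),np.round(rc[1]),rc[2],np.median(q[:,2]))
red=v&((hsv[...,0]<8)|(hsv[...,0]>172))&(hsv[...,1]>120)
q=W[red];print('red',len(q),q.min(0),q.max(0)); t=q[q[:,2]>q[:,2].max()-.012];print(t.mean(0))
t=W[v&(z>.095)&(~red)];print('tab',len(t),t.mean(0) if len(t) else 0)
for nm,(a,b,c,e) in dict(white=(115,153,212,248),amber=(154,186,210,242),green=(188,218,206,240)).items():
    m=reg(a,b,c,e)&(z>.08);q=W[m];(cc,rr)=cv2.minEnclosingCircle(q[:,:2].astype(np.float32));print(nm,q.mean(0),cc,rr)
m=reg(110,240,195,265)&(z>.012)&(z<.026);q=W[m];print('tray',cv2.minAreaRect(q[:,:2].astype(np.float32)*1000))
m=reg(250,300,160,220)&(z>.06);q=W[m];print('cup',q.mean(0),q.max(0),q.min(0))
cv2.imwrite('pics/c0.png',cv2.hconcat([cv2.resize(p[205:295,300:430],None,fx=3,fy=3,interpolation=2),cv2.resize(p[195:285,110:240],None,fx=3,fy=3,interpolation=2)]))
E
```

```text
table z 0.000851097580043314
bluetop 844 [ 515. -160.] [129.  80.] 84.33790588378906 0.07079547626960825
bed 2405 [ 510. -202.] [220. 104.] 84.42029571533203 0.031181333287047197
all>.02 4087 [ 511. -202.] [220. 105.] 84.42478942871094 0.0333243936276022
red 138 [ 0.50086661 -0.22162461  0.0352364 ] [ 0.55928402 -0.13176185  0.1152696 ]
[ 0.54648924 -0.20377639  0.10826463]
tab 57 [ 0.51807755 -0.15496829  0.10527511]
white [0.54311581 0.26603414 0.09442422] (0.5437310934066772, 0.26759299635887146) 0.024319851770997047
amber [0.55178264 0.20089278 0.09403083] (0.5525862574577332, 0.20221123099327087) 0.021061168983578682
green [0.56563316 0.13688656 0.08876811] (0.5659950375556946, 0.1373155266046524) 0.02054547891020775
tray ((554.211181640625, 202.59310913085938), (80.895751953125, 215.7017059326172), 12.013914108276367)
cup [ 0.6428887  -0.00904813  0.0905202 ] [0.67510446 0.02317916 0.13923763] [ 0.60694991 -0.04352839  0.0602659 ]
```

View pics/c0.png

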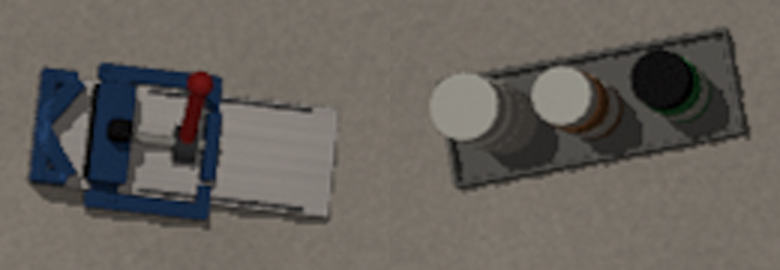

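```bash
cat >> h.py <<'E'
import sys
O=np.array([.511,-.202]);YAW=-5.6
def vis(x,y):
    c,s=np.cos(np.radians(YAW)),np.sin(np.radians(YAW));return O+[c*x-s*y,s*x+c*y]
def inv(P):
    c,s=np.cos(np.radians(YAW)),np.sin(np.radians(YAW));q=np.asarray(P)[...,:2]-O
    return np.stack([c*q[...,0]+s*q[...,1],-s*q[...,0]+c*q[...,1]],-1)
def go(xy,z,yaw=YAW):
    """shift (mm, tool axes after the turn) and turn (rad) to TCP xy,z, pointing down, tool y along +-yaw"""
    s=r.state();M=rot(s['tool_rot']);best=None
    for k in(0,180):
        a=np.radians(yaw+k);y=np.array([np.cos(a),np.sin(a),0]);x=np.array([0,0,-1.]);T=np.stack([x,y,np.cross(x,y)],1)
        w=R.from_matrix(M.T@T).as_rotvec()
        if best is None or np.linalg.norm(w)<np.linalg.norm(best[0]):best=(w,T)
    w,T=best;d=(np.array([*xy,z])-s['eef_pos'])*1000
    print('t',round(s['time_s'],2),'pos',np.round(s['eef_pos'],4),'vise',np.round(inv(s['eef_pos'])*1000,1),'F',np.round(s['ft_force'],1),'gap',round(s['finger_gap']*85.4,1),'q6',round(s['q'][5],1))
    print('rot',np.round(w,3),'shift now-axes',np.round(M.T@d,1),'after turn',np.round(T.T@d,1))
E
python3 -c "
from h import *
print(rot(r.state()['tool_rot']).round(2))
go(vis(.080,.0),.25);go(vis(.080,.0),.25,YAW+90)"; python3 -m creep '{"translation":[[0,0,0]],"rot":[[0,0,0]],"jaw":[85]}'
```

```text
[[-0.    0.44 -0.9 ]
 [ 0.   -0.9  -0.44]
 [-1.   -0.   -0.  ]]
t 0.1 pos [ 0.2613 -0.5398  0.2302] vise [-215.5 -360.6] F [-0.4 -0.2 -0.5] gap 85.7 q6 -3.2
rot [-1.022e+00 -1.000e-03  2.000e-03] shift now-axes [ -19.4 -153.6 -440.2] after turn [ -19.8  295.5 -360.6]
t 0.1 pos [ 0.2613 -0.5398  0.2302] vise [-215.5 -360.6] F [-0.4 -0.2 -0.5] gap 85.7 q6 -3.2
rot [0.549 0.    0.002] shift now-axes [ -19.4 -153.6 -440.2] after turn [ -19.8 -360.6 -295.5]
time_s: 0.18
eef_pos: [0.2613, -0.5397, 0.2297]
tool_rot: [-93.3, 89.8, 112.6]
ft_force: [-0.0, 0.9, 0.1]
finger_gap: 0.993
```

```bash
python3 -m creep '{"translation":[[-4,0,0],[-4,0,0],[-4,0,0],[-4,0,0],[-4,0,0],[0,0,0],[0,0,0],[0,0,0]],"rot":[[-0.12,0,0],[-0.12,0,0],[-0.12,0,0],[-0.12,0,0],[-0.12,0,0],[-0.12,0,0],[-0.12,0,0],[-0.12,0,0]],"jaw":[0,0,0,0,0,0,0,0]}' 40; python3 -c "
from h import *
go(vis(.080,.0),.25)"
```

```text
time_s: 0.85
eef_pos: [0.2609, -0.5387, 0.2461]
tool_rot: [-150.2, 89.4, 112.7]
ft_force: [-0.2, -0.6, -0.3]
finger_gap: -0.004
t 0.85 pos [ 0.2609 -0.5387  0.2461] vise [-216.1 -359.5] F [-0.2 -0.6 -0.3] gap -0.3 q6 -60.3
rot [-0.027 -0.009  0.005] shift now-axes [  -2.   286.4 -367.3] after turn [  -3.9  296.1 -359.5]
```

```bash
python3 -m creep '{"translation":[[0,25,-30],[0,25,-30],[0,25,-30],[0,25,-30],[0,25,-30],[0,25,-30],[0,25,-30],[0,25,-30]],"rot":[[-0.027,-0.009,0.005],[0,0,0],[0,0,0],[0,0,0],[0,0,0],[0,0,0],[0,0,0],[0,0,0]],"jaw":[0,0,0,0,0,0,0,0]}'; python3 -c "
from h import *
go(vis(.080,.0),.25)"
```

```text
time_s: 1.52
eef_pos: [0.4844, -0.316, 0.2407]
tool_rot: [-112.3, 89.6, 151.8]
ft_force: [0.4, -0.3, 0.3]
finger_gap: -0.001
t 1.52 pos [ 0.4844 -0.316   0.2407] vise [ -15.3 -116. ] F [ 0.4 -0.3  0.3] gap -0.1 q6 -30.5
rot [-0.006 -0.003  0.006] shift now-axes [  -9.6   94.6 -116.6] after turn [  -9.3   95.3 -116. ]
```

```bash
python3 -m creep '{"translation":[[-3,24,-29],[-3,24,-29],[-3,24,-29],[-2,24,-29],[0,0,0],[0,0,0]],"rot":[[0,0,0],[0,0,0],[0,0,0],[0,0,0],[0,0,0],[0,0,0]],"jaw":[0,0,0,0,0,0]}'; python3 - <<'E'
from h import *
st=r.state();p,d=r.get_image('wrist');cv2.imwrite('pics/w1.png',p)
W=cloud('wrist',d,st);z=W[...,2];V=inv(W)
h=cv2.cvtColor(p,cv2.COLOR_BGR2HSV)
near=(d>0)&(np.abs(V[...,0])<.09)&(V[...,1]>-.15)&(V[...,1]<.15)
red=near&((h[...,0]<8)|(h[...,0]>172))&(h[...,1]>120)&(z>.085)
if red.sum(): print('ball',red.sum(),V[red].mean(0),V[red].min(0),V[red].max(0),z[red].max())
t=near&(z>.1)&(z<.11)&(h[...,2]<70)&~red;print('tab',t.sum(),np.round(V[t].min(0),4),np.round(V[t].max(0),4),np.median(z[t]))
b=near&(z>.064)&(z<.076);q=W[b][:,:2].astype(np.float32)*1000;print('blue',cv2.minAreaRect(q))
b=near&(z>.02)&(z<.076);q=W[b][:,:2].astype(np.float32)*1000;print('all',cv2.minAreaRect(q),'counter',np.median(z[near&(z<.015)]))
go(vis(.080,.0),.25)
E
```

```text
time_s: 2.02
eef_pos: [0.6005, -0.1961, 0.2477]
tool_rot: [-122.8, 89.3, 141.9]
ft_force: [0.3, 0.5, 1.0]
finger_gap: 0.004
ball 511 [0.03349742 0.00189391] [ 0.01731407 -0.00755028] [0.08898397 0.02333392] 0.3237411307666508
tab 426 [-0.0085  0.0428] [0.0058 0.0579] 0.10561904787167661
blue ((514.216796875, -150.2080078125), (114.02977752685547, 79.95064544677734), 83.81901550292969)
all ((509.47808837890625, -202.4456787109375), (219.0780487060547, 105.47180938720703), 84.65699768066406) counter 0.0010755517719668317
t 2.07 pos [ 0.6003 -0.196   0.2473] vise [88.3 14.7] F [0.  0.3 0.1] gap 0.0 q6 -15.9
rot [ 0.004 -0.008  0.011] shift now-axes [-2.7 -8.4 14.7] after turn [-2.7 -8.3 14.7]
```

View pics/w1.png

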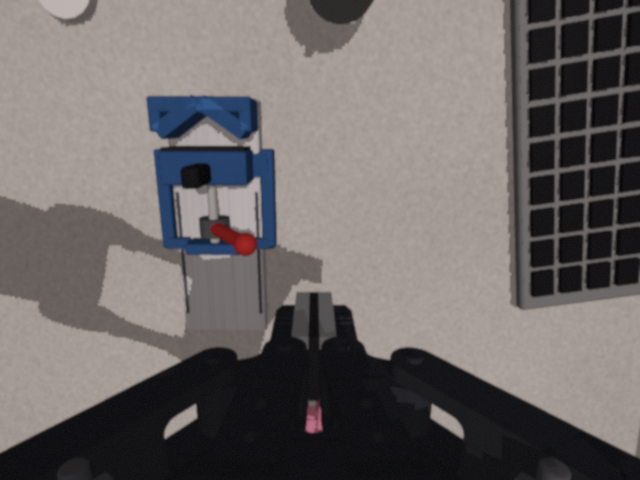

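The wrist view shows the blue vise upright in the frame. The V is at (203,115), the tab at (195,176) and the red ball at (245,244), leaning to vise +x, so it is locked. The closed fingers are at (313,293). The measurements agree to about 1 mm, with the jaw about 3 mm open.

```bash
sed -i 's/^O=.*/O=np.array([.510,-.2022]);YAW=-5.5/' h.py; python3 -m creep '{"translation":[[20,-4,8],[30,-4,6],[30,0,0],[30,0,0],[30,0,0],[20,0,0],[0,0,0]],"rot":[[0.004,-0.008,0.011],[0,0,0],[0,0,0],[0,0,0],[0,0,0],[0,0,0],[0,0,0]],"jaw":[0,0,0,0,0,0,0]}'; python3 -c "
from h import *
go(vis(.02,.0),.085)"
```

```text
time_s: 2.65
eef_pos: [0.5861, -0.2177, 0.0837]
tool_rot: [51.2, 89.6, -45.0]
ft_force: [-1.4, 0.3, -1.2]
finger_gap: -0.004
t 2.65 pos [ 0.5861 -0.2177  0.0837] vise [77.2 -8.2] F [-1.4  0.3 -1.2] gap -0.3 q6 -17.3
rot [-0.011  0.005 -0.006] shift now-axes [ -1.6 -57.3  -7.5] after turn [ -1.3 -57.2  -8.2]
```

```bash
python3 -m creep '{"translation":[[0,-5,-8],[0,-9,0],[0,-9,0],[0,-9,0],[0,-9,0],[0,-9,0],[0,-9,0],[0,-9,0]],"rot":[[-0.011,0.005,-0.006],[0,0,0],[0,0,0],[0,0,0],[0,0,0],[0,0,0],[0,0,0],[0,0,0]],"jaw":[0,0,0,0,0,0,0,0]}'; python3 -c "
from h import *
go(vis(-.008,.0),.085)"
```

```text
time_s: 3.32
eef_pos: [0.5295, -0.2063, 0.1032]
tool_rot: [85.8, 87.4, -9.7]
ft_force: [1.9, 0.1, -1.0]
finger_gap: -0.002
t 3.32 pos [ 0.5295 -0.2063  0.1032] vise [19.8 -2.2] F [ 1.9  0.1 -1. ] gap -0.1 q6 -19.6
rot [ 0.     0.003 -0.046] shift now-axes [ 16.9 -28.6  -2.3] after turn [ 18.2 -27.8  -2.2]
```

```bash
python3 - <<'E'
from h import *
st=r.state();p,d=r.get_image('wrist');cv2.imwrite('pics/w2.png',p[100:420,150:550])
E
```

```text
(no output)
```

View pics/w2.png

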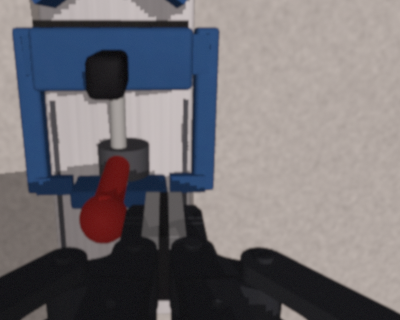

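The crop shows the ball at (103,218), now past the pivot line to the left, with the fingers (165,225) just to its right. The lever has passed upright, so I keep pushing, a little lower.

```bash
python3 -m creep '{"translation":[[5,0,-2],[5,-4,0],[4,-6,0],[2,-6,0],[0,-6,0],[0,-6,0],[0,0,0]],"rot":[[0,0,-0.046],[0,0,0],[0,0,0],[0,0,0],[0,0,0],[0,0,0],[0,0,0]],"jaw":[0,0,0,0,0,0,0]}'; python3 - <<'E'
from h import *
go(vis(-.008,.0),.085)
st=r.state();p,d=r.get_image('wrist')
W=cloud('wrist',d,st);V=inv(W);h=cv2.cvtColor(p,cv2.COLOR_BGR2HSV)
red=((h[...,0]<8)|(h[...,0]>172))&(h[...,1]>120)&(d>0)&(W[...,2]<.13)&(W[...,2]>.08)
print('red',red.sum(),V[red].min(0),V[red].max(0),W[red].max(0)[2], V[red].mean(0))
E
```

```text
time_s: 3.95
eef_pos: [0.4997, -0.2031, 0.096]
tool_rot: [57.9, 89.2, -37.6]
ft_force: [0.2, 0.7, -0.6]
finger_gap: -0.003
t 3.95 pos [ 0.4997 -0.2031  0.096 ] vise [-10.2  -1.9] F [ 0.2  0.7 -0.6] gap -0.2 q6 -20.1
rot [-0.001  0.007 -0.012] shift now-axes [11.   2.1 -2. ] after turn [11.   2.2 -1.9]
red 2520 [-0.04000007 -0.00670958] [-0.00952408  0.00971397] 0.12556398573841598 [-0.02793099  0.00356688]
```

```bash
python3 -m creep '{"translation":[[6,0,0],[4,-5,0],[0,-5,0],[0,-5,0],[0,-5,0],[0,0,0]],"rot":[[0,0,-0.012],[0,0,0],[0,0,0],[0,0,0],[0,0,0],[0,0,0]],"jaw":[0,0,0,0,0,0]}'; cat > red.py <<'E'
from h import *
def red():
    st=r.state();p,d=r.get_image('wrist')
    W=cloud('wrist',d,st);V=inv(W);h=cv2.cvtColor(p,cv2.COLOR_BGR2HSV)
    red=((h[...,0]<8)|(h[...,0]>172))&(h[...,1]>120)&(d>0)&(W[...,2]<.13)&(W[...,2]>.08)
    print('red',red.sum(),V[red].min(0),V[red].max(0),W[red].max(0)[2], V[red].mean(0))
    return p,d,W,V
if __name__=='__main__':red()
E
python3 -c "
from red import *
go(vis(-.008,.0),.085);red()"
```

```text
time_s: 4.5
eef_pos: [0.4946, -0.2028, 0.0887]
tool_rot: [75.7, 87.6, -19.7]
ft_force: [-0.5, 0.2, 0.3]
finger_gap: 0.003
t 4.5 pos [ 0.4946 -0.2028  0.0887] vise [-15.2  -2. ] F [-0.5  0.2  0.3] gap 0.2 q6 -20.7
rot [ 0.002  0.01  -0.04 ] shift now-axes [ 4.   7.1 -2.1] after turn [ 3.7  7.2 -2. ]
red 2560 [-0.046227   -0.00713258] [-0.01133792  0.00959121] 0.12966055026279621 [-0.03453374  0.00359025]
```

```bash
python3 -m creep '{"translation":[[-10,6,0],[-30,0,0],[-30,5,-15],[0,4,-20],[0,0,-15],[0,0,0]],"rot":[[0.002,0.01,-0.04],[0,0,0],[0,0,0],[0,0,0],[0,0,0],[0,0,0]],"jaw":[0,20,40,40,40,40]}' 40; python3 - <<'E'
from red import *
go(vis(-.0,.0504),.080);p,d,W,V=red()
z=W[...,2];h=cv2.cvtColor(p,cv2.COLOR_BGR2HSV)
t=(z>.1)&(z<.11)&(h[...,2]<70)&(abs(V[...,0])<.03)&(V[...,1]>.02)&(V[...,1]<.08);print('tab',t.sum(),np.round(V[t].min(0),4),np.round(V[t].max(0),4))
E
```

```text
time_s: 5.05
eef_pos: [0.5097, -0.1524, 0.1554]
tool_rot: [-102.4, 88.9, 161.9]
ft_force: [-0.3, 0.3, -0.5]
finger_gap: 0.467
t 5.05 pos [ 0.5097 -0.1524  0.1554] vise [-5.1 49.6] F [-0.3  0.3 -0.5] gap 39.9 q6 -14.6
rot [-0.003 -0.004  0.018] shift now-axes [75.3  6.5 -0.6] after turn [75.4  5.1 -0.8]
red 812 [-0.03628458 -0.00617653] [-0.01588373  0.0084335 ] 0.11043718801553565 [-0.02723501  0.00285417]
tab 779 [-0.0078  0.0429] [0.0058 0.0586]
```

```bash
python3 -m creep '{"translation":[[20,4,-1],[30,0,0],[25,0,0],[0,0,0],[0,0,0],[0,0,0],[0,0,0]],"rot":[[-0.003,-0.004,0.018],[0,0,0],[0,0,0],[0,0,0],[0,0,0],[0,0,0],[0,0,0]],"jaw":[40,40,40,40,0,0,0]}' 40; python3 - <<'E'
from red import *
go(vis(-.0,.0504),.080)
p,d=r.get_image('top');W=cloud('top',d);V=inv(W);h=cv2.cvtColor(p,cv2.COLOR_BGR2HSV)
m=((h[...,0]<8)|(h[...,0]>172))&(h[...,1]>120)&(abs(V).max(-1)<.06);print(m.sum(),V[m].min(0),V[m].max(0),W[m][:,2].max())
E
```

```text
time_s: 5.68
eef_pos: [0.5134, -0.1562, 0.0761]
tool_rot: [48.0, 89.8, -47.6]
ft_force: [9.9, 1.2, -8.7]
finger_gap: 0.152
t 5.68 pos [ 0.5134 -0.1562  0.0761] vise [-1.1 46.1] F [ 9.9  1.2 -8.7] gap 13.0 q6 -14.9
rot [-0.001  0.002 -0.003] shift now-axes [-3.9  1.1 -4.3] after turn [-3.9  1.1 -4.3]
56 [-0.04757228 -0.01384278] [-0.02664424  0.03733071] 0.42047501671958265
```

Lever free, tab gripped. Now I slide the jaw open.

```bash
python3 -m creep '{"translation":[[-2,0,6],[0,0,9],[0,0,9],[0,0,9],[0,0,9],[0,0,9],[0,0,9],[0,0,9]],"rot":[[0,0,0],[0,0,0],[0,0,0],[0,0,0],[0,0,0],[0,0,0],[0,0,0],[0,0,0]],"jaw":[0,0,0,0,0,0,0,0]}'; python3 -c "
from h import *
go(vis(-.001,-.015),.080)"
```

```text
time_s: 6.4
eef_pos: [0.5066, -0.2273, 0.0761]
tool_rot: [-170.7, 89.8, 93.9]
ft_force: [2.2, 2.5, -7.4]
finger_gap: 0.155
t 6.4 pos [ 0.5066 -0.2273  0.0761] vise [ -1.  -25.3] F [ 2.2  2.5 -7.4] gap 13.2 q6 -22.4
rot [ 0.002 -0.004  0.001] shift now-axes [ -3.8   0.  -10.3] after turn [ -3.9  -0.  -10.3]
```

```bash
python3 -m creep '{"translation":[[0,0,0],[0,0,0],[-40,0,0],[-40,0,0],[-40,0,0],[-40,0,-20],[-14,0,-40],[0,0,-40]],"rot":[[0,0,0],[0,0,0],[0,0,0],[0,0,0],[0,0,0],[0,0,0],[0,0,0],[0,0,0]],"jaw":[40,40,40,40,40,60,85,85]}'; python3 - <<'E'
from red import *
go([.5415,.267],.25,12)
p,d=r.get_image('top');W=cloud('top',d);V=inv(W);z=W[...,2];h=cv2.cvtColor(p,cv2.COLOR_BGR2HSV)
t=(z>.1)&(z<.11)&(h[...,2]<70)&(abs(V[...,0])<.03)&(V[...,1]>-.05)&(V[...,1]<.08);print('tab',t.sum(),np.round(V[t].min(0),4) if t.any() else '')
E
```

```text
time_s: 7.07
eef_pos: [0.5135, -0.1386, 0.2599]
tool_rot: [43.9, 89.7, -52.5]
ft_force: [1.9, 1.0, 0.6]
finger_gap: 0.872
t 7.07 pos [ 0.5135 -0.1386  0.2599] vise [-2.6 63.7] F [1.9 1.  0.6] gap 74.5 q6 -12.3
rot [-0.321  0.004 -0.003] shift now-axes [   8.3  -17.3 -406.2] after turn [   9.9  111.7 -390.9]
tab 0
```

```bash
python3 -m creep '{"translation":[[0,-2,-41],[0,-2,-41],[0,-2,-41],[0,-2,-41],[0,-2,-41],[0,-2,-41],[0,-2,-41],[0,-2,-41]],"rot":[[0,0,0],[0,0,0],[0,0,0],[0,0,0],[0,0,0],[0,0,0],[0,0,0],[0,0,0]],"jaw":[85,85,85,85,85,85,85,85]}';python3 -m creep '{"translation":[[0,0,0],[0,0,0],[0,0,0],[0,0,0]],"rot":[[-0.107,0,0],[-0.107,0,0],[-0.107,0,0],[0,0,0]],"jaw":[85,85,85,85]}'; cat > bot.py <<'E'
from red import *
def cap():
    st=r.state();p,d=r.get_image('wrist');W=cloud('wrist',d,st);z=W[...,2]
    for g in([.542,.267],[.556,.202]):
        m=(d>0)&(z>.088)&(z<.102)&(np.hypot(W[...,0]-g[0],W[...,1]-g[1])<.034)
        if m.sum()>50:print('cap',m.sum(),cv2.minEnclosingCircle(W[m][:,:2].astype(np.float32)),W[m].mean(0))
    return p,d,W
E
python3 - <<'E'
from bot import *
p,d,W=cap();go([.5415,.267],.25,12);cv2.imwrite('pics/w3.png',p)
E
```

```text
time_s: 7.78
eef_pos: [0.5331, 0.1932, 0.2721]
tool_rot: [84.3, 88.3, -12.1]
ft_force: [1.3, -0.0, -0.2]
finger_gap: 0.997
time_s: 8.12
eef_pos: [0.5317, 0.2036, 0.2756]
tool_rot: [71.9, 88.0, -4.7]
ft_force: [0.3, 0.1, 0.8]
finger_gap: 0.999
cap 2810 ((0.5419418215751648, 0.2675154507160187), 0.02351623773574829) [0.54160783 0.26792729 0.09502638]
cap 1834 ((0.5506106019020081, 0.20216114819049835), 0.020551998168230057) [0.5502345  0.20298214 0.09498908]
t 8.17 pos [0.5318 0.2035 0.2758] vise [-17.2 405.9] F [-0.1  0.3 -0. ] gap 85.4 q6 4.6
rot [ 0.02   0.01  -0.034] shift now-axes [ 25.9  23.  -59.9] after turn [ 25.8  22.7 -60.1]
```

```bash
python3 -m creep '{"translation":[[10,11,-30],[10,11,-30],[0,0,0],[0,0,0]],"rot":[[0.02,0.01,-0.034],[0,0,0],[0,0,0],[0,0,0]],"jaw":[85,85,85,85]}'; python3 - <<'E'
from bot import *
p,d,W=cap();go([.5417,.2676],.051,12);cv2.imwrite('pics/w3.png',p)
E
```

```text
time_s: 8.5
eef_pos: [0.5421, 0.2663, 0.2593]
tool_rot: [82.9, 89.7, 3.7]
ft_force: [-0.1, -0.6, 0.3]
finger_gap: 0.993
cap 2693 ((0.541894257068634, 0.2677634060382843), 0.02351030707359314) [0.54168873 0.26861853 0.09504076]
cap 1800 ((0.5505955815315247, 0.2024354338645935), 0.020522454753518105) [0.55045083 0.20380977 0.09489058]
t 8.55 pos [0.542  0.2663 0.259 ] vise [-13.1 469.4] F [-0.5 -0.2 -0.3] gap 84.6 q6 12.1
rot [-0.021  0.    -0.005] shift now-axes [208.   -1.1  -1.4] after turn [208.    0.   -1.3]
```

View pics/w3.png

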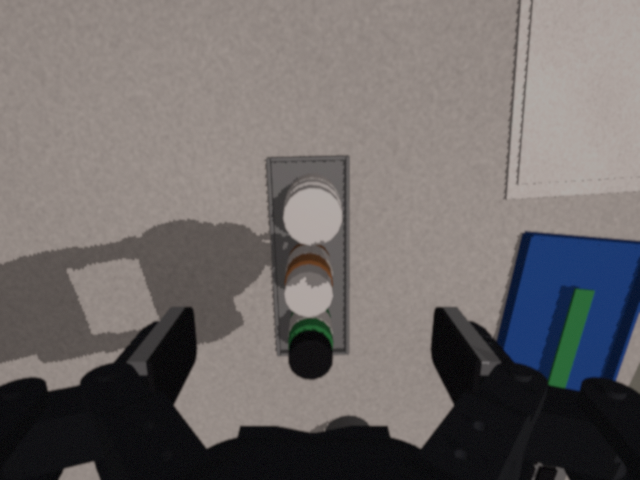

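The wrist view shows the white bottle, white all over, at (312,215), amber at (308,285) and green at (310,350). The fingers straddle the row, so I descend on white.

```bash
python3 -m creep '{"translation":[[40,-1,-1],[40,0,0],[40,0,0],[30,0,0],[20,0,0],[0,0,0]],"rot":[[-0.021,0,-0.005],[0,0,0],[0,0,0],[0,0,0],[0,0,0],[0,0,0]],"jaw":[85,85,85,85,85,85]}'; python3 -c "
from h import *
go([.5417,.2676],.050,12)"
```

```text
time_s: 9.05
eef_pos: [0.5452, 0.2619, 0.0918]
tool_rot: [91.5, 89.1, 12.6]
ft_force: [-1.2, -0.8, -1.5]
finger_gap: 0.995
t 9.05 pos [0.5452 0.2619 0.0918] vise [ -9.4 465.4] F [-1.2 -0.8 -1.5] gap 85.0 q6 11.4
rot [-0.015 -0.    -0.016] shift now-axes [41.7 -3.  -6.2] after turn [41.8 -2.3 -6.3]
```

```bash
python3 -m creep '{"translation":[[14,-2,-6],[14,0,0],[12,0,0],[0,0,0]],"rot":[[-0.015,0,-0.016],[0,0,0],[0,0,0],[0,0,0]],"jaw":[85,85,85,85]}'; python3 -c "
from h import *
go([.5417,.2676],.050,12)"
```

```text
time_s: 9.38
eef_pos: [0.5444, 0.2665, 0.0538]
tool_rot: [101.1, 89.7, 22.9]
ft_force: [-0.7, -0.0, -0.6]
finger_gap: 0.995
t 9.38 pos [0.5444 0.2665 0.0538] vise [-10.7 469.9] F [-0.7 -0.  -0.6] gap 85.0 q6 11.1
rot [-0.004 -0.001 -0.005] shift now-axes [ 3.7 -2.5 -1.6] after turn [ 3.8 -2.4 -1.6]
```

```bash
python3 -m creep '{"translation":[[4,-3,-2],[0,0,0],[0,0,0],[0,0,0],[0,0,0],[0,0,0]],"rot":[[0,0,0],[0,0,0],[0,0,0],[0,0,0],[0,0,0],[0,0,0]],"jaw":[85,60,45,45,45,45]}' 35; python3 -c "
from h import *
go([.5417,.2676],.050,12)"
```

```text
time_s: 9.88
eef_pos: [0.5428, 0.2691, 0.0536]
tool_rot: [100.7, 89.3, 22.5]
ft_force: [-0.6, 0.4, -1.4]
finger_gap: 0.566
t 9.88 pos [0.5428 0.2691 0.0536] vise [-12.6 472.3] F [-0.6  0.4 -1.4] gap 48.3 q6 11.4
rot [-0.004 -0.002 -0.012] shift now-axes [ 3.6 -1.4  1.3] after turn [ 3.6 -1.4  1.3]
```

```bash
python3 -m creep '{"translation":[[-10,0,0],[-20,0,0],[-30,0,0],[-35,0,0],[-35,0,0],[-35,0,0],[-30,0,0],[-15,0,0]],"rot":[[0,0,0],[0,0,0],[0,0,0],[0,0,0],[0,0,0],[0,0,0],[0,0,0],[0,0,0]],"jaw":[45,45,45,45,45,45,45,45]}'; python3 -c "
from h import *
go(vis(0,.060),.25)"
```

```text
time_s: 10.55
eef_pos: [0.5373, 0.2666, 0.2695]
tool_rot: [-59.6, 89.9, -137.8]
ft_force: [0.9, 0.3, -0.5]
finger_gap: 0.562
t 10.55 pos [0.5373 0.2666 0.2695] vise [-17.8 469.3] F [ 0.9  0.3 -0.5] gap 48.0 q6 11.4
rot [0.301 0.001 0.001] shift now-axes [  19.8 -104.5  396.1] after turn [ 19.5  17.8 409.3]
```

```bash
python3 -m creep '{"translation":[[0,0,0],[0,0,0],[0,0,0],[0,2,20],[0,2,35],[0,2,38],[0,2,38],[0,2,38]],"rot":[[0.1,0,0],[0.1,0,0],[0.1,0,0],[0,0,0],[0,0,0],[0,0,0],[0,0,0],[0,0,0]],"jaw":[45,45,45,45,45,45,45,45]}'; python3 -c "
from h import *
go(vis(0,.060),.25)"
```

```text
time_s: 11.22
eef_pos: [0.5293, 0.0999, 0.2839]
tool_rot: [124.3, 88.9, 28.7]
ft_force: [1.1, -0.6, -1.5]
finger_gap: 0.565
t 11.22 pos [0.5293 0.0999 0.2839] vise [ -9.7 302.5] F [ 1.1 -0.6 -1.5] gap 48.2 q6 12.5
rot [-0.002 -0.011 -0.017] shift now-axes [ 31.3   9.6 242.9] after turn [ 33.9   9.7 242.5]
```

```bash
python3 -m creep '{"translation":[[3,2,36],[3,2,36],[4,2,36],[4,2,36],[4,1,36],[4,0,30],[4,0,15],[0,0,0]],"rot":[[-0.002,-0.011,-0.017],[0,0,0],[0,0,0],[0,0,0],[0,0,0],[0,0,0],[0,0,0],[0,0,0]],"jaw":[45,45,45,45,45,45,45,45]}'; python3 - <<'E'
from h import *
go(vis(0,.060),.079)
st=r.state();p,d=r.get_image('wrist');W=cloud('wrist',d,st);V=inv(W);z=W[...,2];h=cv2.cvtColor(p,cv2.COLOR_BGR2HSV)
cv2.imwrite('pics/w4.png',p)
b=(d>0)&(z>.06)&(z<.08)&(abs(V[...,0])<.06)&(V[...,1]>.05)&(V[...,1]<.15)&(h[...,0]>95)&(h[...,0]<130)&(h[...,1]>100)
print('V',b.sum(),cv2.minAreaRect(V[b].astype(np.float32)*1000) if b.sum()>5 else '')
E
```

```text
time_s: 11.88
eef_pos: [0.512, -0.1426, 0.2645]
tool_rot: [67.7, 89.5, -28.2]
ft_force: [0.8, 0.1, -1.4]
finger_gap: 0.566
t 11.88 pos [ 0.512  -0.1426  0.2645] vise [-3.7 59.5] F [ 0.8  0.1 -1.4] gap 48.3 q6 -13.3
rot [-0.007  0.003 -0.008] shift now-axes [185.5   2.3  -1.1] after turn [185.5   3.7  -0.5]
V 2485 ((-0.8883857727050781, 93.57669067382812), (78.0543212890625, 30.87543487548828), 0.41393664479255676)
```

View pics/w4.png

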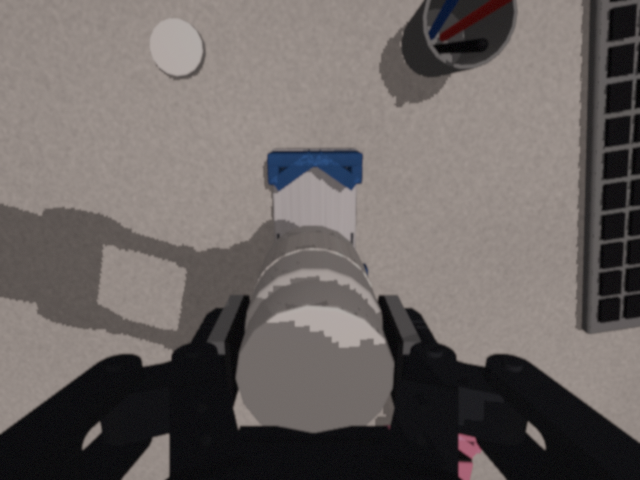

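The held bottle is upright in the fingers at (315,330). The V block, (315,170), is clear ahead and the jaw is open behind. I descend to the bed.

```bash
python3 -m creep '{"translation":[[30,1,-1],[40,1,-1],[40,0,-1],[30,0,0],[20,0,0],[10,0,0],[0,0,0]],"rot":[[-0.007,0.003,-0.008],[0,0,0],[0,0,0],[0,0,0],[0,0,0],[0,0,0],[0,0,0]],"jaw":[45,45,45,45,45,45,45]}'; python3 -c "
from h import *
go(vis(-.001,.062),.079)"
```

```text
time_s: 12.52
eef_pos: [0.5216, -0.1394, 0.1102]
tool_rot: [62.7, 88.2, -32.7]
ft_force: [0.7, 0.5, -2.2]
finger_gap: 0.568
t 12.52 pos [ 0.5216 -0.1394  0.1102] vise [ 5.6 63.7] F [ 0.7  0.5 -2.2] gap 48.5 q6 -12.9
rot [ 0.002  0.015 -0.028] shift now-axes [31.  -7.5  1.2] after turn [31.2 -6.6  1.7]
```

```bash
python3 -m creep '{"translation":[[8,-3,1],[8,-2,1],[6,-1,0],[4,0,0],[0,0,0]],"rot":[[0.002,0.015,-0.028],[0,0,0],[0,0,0],[0,0,0],[0,0,0]],"jaw":[45,45,45,45,45]}'; python3 -c "
from h import *
go(vis(-.001,.062),.079)"
```

```text
time_s: 12.93
eef_pos: [0.518, -0.1374, 0.0865]
tool_rot: [105.4, 89.7, 10.2]
ft_force: [-0.1, -0.3, -2.2]
finger_gap: 0.567
t 12.93 pos [ 0.518  -0.1374  0.0865] vise [ 1.7 65.3] F [-0.1 -0.3 -2.2] gap 48.4 q6 -13.4
rot [ 0.005 -0.001 -0.005] shift now-axes [ 7.5 -2.8  3.3] after turn [ 7.5 -2.7  3.3]
```

```bash
python3 -m creep '{"translation":[[3,-3,3],[3,0,0],[2,0,0],[2,0,0],[0,0,0]],"rot":[[0.005,0,-0.005],[0,0,0],[0,0,0],[0,0,0],[0,0,0]],"jaw":[45,45,45,45,45]}'; python3 -c "
from h import *
go(vis(-.001,.062),.079)"
```

```text
time_s: 13.35
eef_pos: [0.514, -0.139, 0.0748]
tool_rot: [-147.6, 89.8, 116.9]
ft_force: [-0.6, 0.1, 1.1]
finger_gap: 0.569
t 13.35 pos [ 0.514  -0.139   0.0748] vise [-2.1 63.3] F [-0.6  0.1  1.1] gap 48.6 q6 -13.4
rot [ 0.001 -0.003  0.002] shift now-axes [-4.2  1.1  1.3] after turn [-4.2  1.1  1.3]
```

```bash
python3 -m creep '{"translation":[[1,0,0],[0,0,0]],"rot":[[0,0,0],[0,0,0]],"jaw":[45,45]}';python3 -m creep '{"translation":[[0,0,0],[0,0,0],[0,0,0],[0,0,0]],"rot":[[0,0,0],[0,0,0],[0,0,0],[0,0,0]],"jaw":[62,66,66,66]}'; python3 -c "
from h import *
go(vis(-.001,.062),.20)"
```

```text
time_s: 13.52
eef_pos: [0.5141, -0.139, 0.075]
tool_rot: [-159.3, 89.8, 105.2]
ft_force: [-1.0, -0.5, -1.4]
finger_gap: 0.57
time_s: 13.85
eef_pos: [0.5148, -0.1394, 0.0753]
tool_rot: [153.7, 89.9, 58.3]
ft_force: [-0.0, 0.7, 0.0]
finger_gap: 0.771
t 13.85 pos [ 0.5148 -0.1394  0.0753] vise [-1.2 63. ] F [-0.   0.7  0. ] gap 65.8 q6 -13.4
rot [ 0.    -0.002 -0.001] shift now-axes [-124.7    0.4    0.7] after turn [-124.7    0.2    1. ]
```

```bash
python3 -m creep '{"translation":[[-10,0,0],[-20,0,0],[-35,0,0],[-35,0,0],[-30,0,15],[0,0,30],[0,0,30],[0,0,0]],"rot":[[0,0,0],[0,0,0],[0,0,0],[0,0,0],[0,0,0],[0,0,0],[0,0,0],[0,0,0]],"jaw":[70,75,75,75,75,60,40,40]}'; cat > look.py <<'E'
from h import *
def look(f=None):
    st=r.state();p,d=r.get_image('wrist');W=cloud('wrist',d,st);V=inv(W);z=W[...,2];h=cv2.cvtColor(p,cv2.COLOR_BGR2HSV)
    if f:cv2.imwrite(f,p)
    A=lambda m,n:print(n,m.sum(),np.round(V[m].min(0)*1000,1),np.round(V[m].max(0)*1000,1),'zmed',np.round(np.median(z[m]),4)) if m.sum()>20 else print(n,'none')
    ok=(d>0)&(abs(V[...,0])<.06)&(V[...,1]>-.11)&(V[...,1]<.12)
    m=ok&(z>.11)&(z<.13)&(V[...,1]>.03)&(h[...,1]<60)&(h[...,2]>100);A(m,'cap')
    if m.sum()>50:
        print(cv2.minEnclosingCircle(V[m].astype(np.float32)*1000));P=W[m];c,*_=np.linalg.lstsq(np.c_[P[:,:2],np.ones(len(P))],P[:,2],rcond=None);print('tilt',np.degrees(c[:2]))
    A(ok&(z>.1)&(z<.11)&(h[...,2]<60)&(h[...,1]<90)&(abs(V[...,0])<.02),'tab')
    A(ok&((h[...,0]<8)|(h[...,0]>172))&(h[...,1]>120)&(z<.13)&(z>.08),'red')
E
python3 -c "
from look import *
go(vis(-.001,-.024),.078);look('pics/w5.png')"
```

```text
time_s: 14.52
eef_pos: [0.5069, -0.2153, 0.2156]
tool_rot: [97.8, 89.9, 2.5]
ft_force: [0.2, -0.6, 0.3]
finger_gap: 0.476
t 14.52 pos [ 0.5069 -0.2153  0.2156] vise [ -1.8 -13.4] F [ 0.2 -0.6  0.3] gap 40.6 q6 -21.4
rot [ 0.005 -0.    -0.002] shift now-axes [137.6   0.5  10.7] after turn [137.6   0.8  10.6]
cap 5446 [-25.5  40.7] [20.9 86.5] zmed 0.1211
((-2.1350386142730713, 63.68045425415039), 23.434696197509766)
tilt [ 0.07039216 -0.00397581]
tab 429 [ -7.7 -30. ] [  5.6 -14.3] zmed 0.1058
red 559 [-38.  -79.2] [-15.1 -63.3] zmed 0.0961
```

View pics/w5.png

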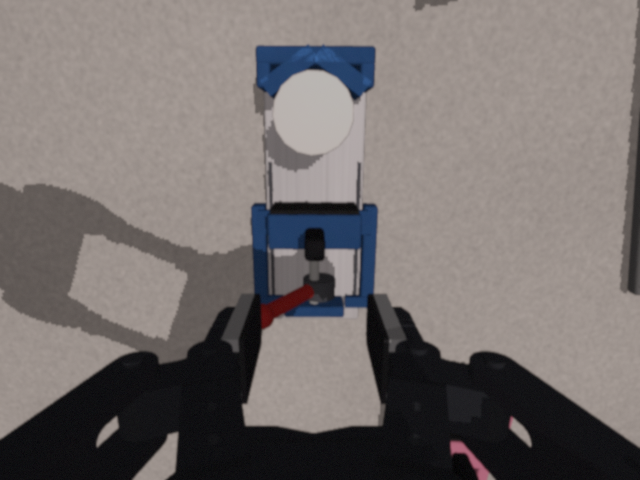

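The bottle stands upright on the bed at (313,112), about 4 mm short of the V seat. The jaw is fully open, the tab is at (315,243), and the lever at (285,305) leans to -x, so it is free. Now I grip the tab.

```bash
python3 -m creep '{"translation":[[30,1,9],[40,0,0],[35,0,0],[30,0,0],[0,0,0]],"rot":[[0.005,0,-0.002],[0,0,0],[0,0,0],[0,0,0],[0,0,0]],"jaw":[40,40,40,40,40]}'; python3 -c "
from h import *
go(vis(-.001,-.022),.078)"
```

```text
time_s: 14.98
eef_pos: [0.5102, -0.221, 0.0819]
tool_rot: [95.6, 89.4, 0.1]
ft_force: [-1.0, 0.6, -1.8]
finger_gap: 0.47
t 14.98 pos [ 0.5102 -0.221   0.0819] vise [  2.  -18.7] F [-1.   0.6 -1.8] gap 40.1 q6 -21.6
rot [-0.    -0.001 -0.01 ] shift now-axes [ 3.9 -3.   3.3] after turn [ 3.9 -3.   3.3]
```

```bash
python3 -m creep '{"translation":[[2,-3,3],[0,0,0],[0,0,0],[0,0,0],[0,0,0]],"rot":[[0,0,-0.01],[0,0,0],[0,0,0],[0,0,0],[0,0,0]],"jaw":[40,20,0,0,0]}' 80; python3 -m creep '{"translation":[[0,0,-6],[0,0,-6],[0,0,-6],[0,0,-6],[0,0,-6]],"rot":[[0,0,0],[0,0,0],[0,0,0],[0,0,0],[0,0,0]],"jaw":[0,0,0,0,0]}'; python3 -c "
from h import *
go(vis(-.001,.023),.078)"
```

```text
time_s: 15.4
eef_pos: [0.5071, -0.2223, 0.0826]
tool_rot: [-126.0, 89.9, 138.6]
ft_force: [1.1, -2.1, -10.7]
finger_gap: 0.143
time_s: 15.82
eef_pos: [0.51, -0.1917, 0.0826]
tool_rot: [-71.2, 89.9, -166.7]
ft_force: [0.9, -2.6, -8.6]
finger_gap: 0.142
t 15.82 pos [ 0.51   -0.1917  0.0826] vise [-1.  10.5] F [ 0.9 -2.6 -8.6] gap 12.1 q6 -18.6
rot [-0.001  0.001  0.002] shift now-axes [  4.6  -0.  -12.5] after turn [  4.6  -0.  -12.5]
```

```bash
python3 -m creep '{"translation":[[0,0,-3],[0,0,-3],[0,0,-3],[0,0,-3],[0,0,-2]],"rot":[[0,0,0],[0,0,0],[0,0,0],[0,0,0],[0,0,0]],"jaw":[0,0,0,0,0]}'; python3 -c "
from h import *
go(vis(-.001,.025),.078)"
```

```text
time_s: 16.23
eef_pos: [0.5113, -0.1782, 0.0825]
tool_rot: [-9.2, 89.5, -104.7]
ft_force: [-0.2, -15.1, -10.7]
finger_gap: 0.139
t 16.23 pos [ 0.5113 -0.1782  0.0825] vise [-1.  24.1] F [ -0.2 -15.1 -10.7] gap 11.9 q6 -17.0
rot [-0.001  0.008  0.001] shift now-axes [ 4.5 -0.  -1. ] after turn [ 4.5 -0.  -0.9]
```

```bash
python3 -m creep '{"translation":[[0,0,-2],[0,0,-2]],"rot":[[0,0,0],[0,0,0]],"jaw":[0,0]}'; python3 -c "
from h import *
go(vis(-.001,.025),.078)"
```

```text
time_s: 16.4
eef_pos: [0.5113, -0.1783, 0.0825]
tool_rot: [-2.3, 89.0, -98.0]
ft_force: [1.1, -10.7, -9.4]
finger_gap: 0.144
t 16.4 pos [ 0.5113 -0.1783  0.0825] vise [-1.  23.9] F [  1.1 -10.7  -9.4] gap 12.3 q6 -16.5
rot [-0.003  0.017  0.001] shift now-axes [ 4.5 -0.  -1.1] after turn [ 4.5 -0.  -1.1]
```

```bash
python3 -m creep '{"translation":[[0,0,-4],[0,0,-5],[0,0,-5]],"rot":[[0,-0.017,0],[0,0,0],[0,0,0]],"jaw":[0,0,0]}'; python3 -c "
from look import *
go(vis(-.001,.025),.078);look()"
```

```text
time_s: 16.65
eef_pos: [0.5114, -0.1784, 0.0827]
tool_rot: [1.7, 86.5, -94.5]
ft_force: [-0.4, -20.0, -10.5]
finger_gap: 0.143
t 16.65 pos [ 0.5114 -0.1784  0.0827] vise [-0.9 23.8] F [ -0.4 -20.  -10.5] gap 12.2 q6 -14.4
rot [-0.013  0.061 -0.001] shift now-axes [ 4.6 -0.1 -1.4] after turn [ 4.7 -0.1 -1.2]
cap 22557 [-25.7  32.1] [36.7 89.9] zmed 0.1211
((8.038578033447266, 59.2042350769043), 36.2128791809082)
tilt [-0.00791422 -1.15847325]
tab 2134 [-20.   13.5] [18.9 36.6] zmed 0.1058
red 45 [-8.8 14.4] [-4.6 20.5] zmed 0.119
```

```bash
python3 -m creep '{"translation":[[0,0,0],[0,0,0],[0,0,0],[-10,0,0],[-30,0,0],[-35,0,0],[-30,0,20],[-10,0,30]],"rot":[[0,0,0],[0,0,0],[0,0,0],[0,0.05,0],[0,0,0],[0,0,0],[0,0,0],[0,0,0]],"jaw":[40,40,40,40,40,40,20,0]}'; python3 -m creep '{"translation":[[0,0,20],[0,0,0]],"rot":[[0,0,0],[0,0,0]],"jaw":[0,0]}'; python3 -c "
from look import *
look('pics/w6.png');go(vis(-.075,-.047),.15)"
```

```text
time_s: 17.37
eef_pos: [0.5076, -0.2202, 0.2086]
tool_rot: [65.6, 89.4, -30.2]
ft_force: [0.9, 0.2, 1.2]
finger_gap: 0.195
time_s: 17.53
eef_pos: [0.5072, -0.2437, 0.2171]
tool_rot: [66.4, 88.7, -29.4]
ft_force: [0.9, -0.0, -0.6]
finger_gap: 0.001
cap 6175 [-25.2  42.9] [21.  89.6] zmed 0.1211
((-2.0330088138580322, 66.37861633300781), 23.465147018432617)
tilt [-0.01561315  0.47595058]
tab 464 [-6.7 13.4] [ 5.1 27.9] zmed 0.1059
red 855 [-45.1 -36. ] [-15.8 -20.1] zmed 0.1057
t 17.58 pos [ 0.5076 -0.2424  0.2174] vise [  1.4 -40.2] F [0.5 0.4 1.6] gap 0.1 q6 -23.3
rot [-0.004  0.008 -0.022] shift now-axes [ 65.8 -77.8   6.6] after turn [ 67.4 -76.4   6.8]
```

View pics/w6.png

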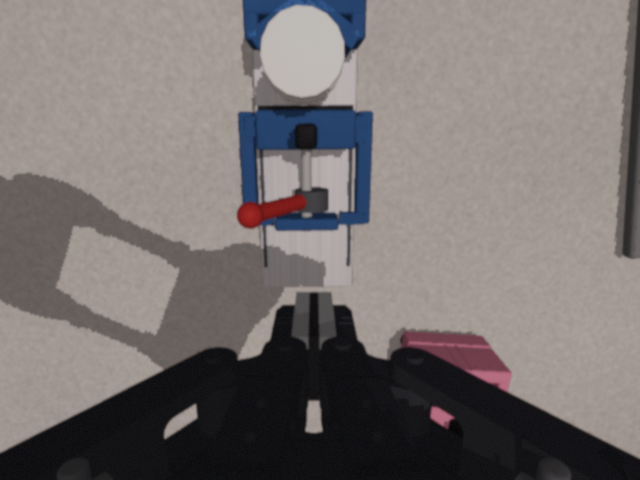

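```bash
python3 - <<'E'
from h import *
p=cv2.imread('pics/w4.png');c=r.calibration('wrist');K=np.array(c['intrinsics']);T=np.array(c['tool_from_camera'])
M=rot([67.7,89.5,-28.2]);t=np.array([.512,-.1426,.2645])
v,u=np.indices(p.shape[:2]);D=np.stack([(u-K[0,2])/K[0,0],(v-K[1,2])/K[1,1],np.ones(u.shape)],-1)@T[:3,:3].T@M.T
o=M@T[:3,3]+t;s=(.0705-o[2])/D[...,2];V=inv(o+s[...,None]*D)*1000
h=cv2.cvtColor(p,cv2.COLOR_BGR2HSV);b=(h[...,0]>95)&(h[...,0]<130)&(h[...,1]>90)
L=[];Rr=[]
for x in range(268,366,3):
    col=[y for y in range(145,205) if b[y,x]]
    if col: 
        q=V[max(col),x];(L if x<312 else Rr).append(q);print(x,min(col),max(col),V[min(col),x].round(1),q.round(1))
E
```

```text
268 155 180 [-39.1 106.2] [-39.9  85.6]
271 153 184 [-36.5 107.8] [-37.5  82.2]
274 152 184 [-34.  108.6] [-35.   82.2]
277 152 188 [-31.5 108.6] [-32.5  78.8]
280 152 188 [-29.1 108.5] [-30.   78.8]
283 152 186 [-26.6 108.5] [-27.4  80.5]
286 152 184 [-24.1 108.5] [-24.8  82.1]
289 152 182 [-21.7 108.5] [-22.3  83.8]
292 152 180 [-19.2 108.4] [-19.7  85.4]
295 152 177 [-16.7 108.4] [-17.1  87.9]
298 152 175 [-14.2 108.4] [-14.6  89.6]
301 152 173 [-11.8 108.4] [-12.   91.2]
304 152 171 [ -9.3 108.4] [-9.5 92.8]
307 152 169 [ -6.8 108.3] [-7.  94.5]
310 152 167 [ -4.3 108.3] [-4.5 96.1]
313 152 166 [ -1.9 108.3] [-2.  96.9]
316 152 166 [  0.6 108.3] [ 0.5 96.9]
319 152 167 [  3.1 108.3] [ 3. 96.]
322 152 169 [  5.6 108.2] [ 5.5 94.4]
325 152 171 [  8.  108.2] [ 8.  92.7]
328 152 173 [ 10.5 108.2] [10.6 91. ]
331 152 176 [ 13.  108.2] [13.1 88.5]
334 152 178 [ 15.5 108.2] [15.6 86.8]
337 152 180 [ 18.  108.1] [18.2 85.1]
340 151 182 [ 20.4 108.9] [20.7 83.4]
343 151 184 [ 22.9 108.9] [23.3 81.7]
346 151 185 [ 25.4 108.9] [25.8 80.8]
349 152 187 [ 27.9 108. ] [28.4 79.1]
352 151 187 [ 30.3 108.8] [30.9 79.1]
355 152 183 [ 32.8 108. ] [33.4 82.4]
358 153 182 [ 35.3 107.2] [35.9 83.2]
361 154 177 [ 37.8 106.3] [38.3 87.4]
```

The bottle is upright at (302,50) with the jaw against it. By measurement it sits at x' = -2.0, y' = 66.4, while the V centre line is at -0.75 and the seat at about 67.7, so it probably touches only the left face. I'll grip it lightly on the centre line, ease it into the V and press the jaw again.

```bash
python3 -m creep '{"translation":[[0,-1,-30],[0,-1,-40],[0,0,-36],[0,0,0]],"rot":[[-0.004,0.008,-0.022],[0,0,0],[0,0,0],[0,0,0]],"jaw":[40,85,85,85]}'; python3 -c "
from look import *
go(vis(-.0007,.0665),.080)"
```

```text
time_s: 17.92
eef_pos: [0.5162, -0.1307, 0.2183]
tool_rot: [169.5, 89.8, 73.7]
ft_force: [-0.6, -0.3, -0.4]
finger_gap: 0.563
t 17.92 pos [ 0.5162 -0.1307  0.2183] vise [-0.7 71.7] F [-0.6 -0.3 -0.4] gap 48.1 q6 -12.3
rot [-0.004 -0.004 -0.001] shift now-axes [ 1.383e+02 -1.000e-01  5.800e+00] after turn [138.3  -0.    5.2]
```

```bash
python3 -m creep '{"translation":[[0,0,5],[0,0,0],[0,0,0],[0,0,0],[30,0,0],[40,0,0]],"rot":[[-0.004,-0.004,0],[0,0,0],[0,0,0],[0,0,0],[0,0,0],[0,0,0]],"jaw":[85,85,85,85,85,85]}'; python3 -c "
from look import *
go(vis(-.0007,.0665),.082)"
```

```text
time_s: 18.42
eef_pos: [0.5199, -0.1349, 0.1574]
tool_rot: [80.7, 88.9, -14.5]
ft_force: [0.4, -0.2, -0.1]
finger_gap: 0.992
t 18.42 pos [ 0.5199 -0.1349  0.1574] vise [ 3.4 68. ] F [ 0.4 -0.2 -0.1] gap 84.7 q6 -13.0
rot [ 0.005  0.003 -0.018] shift now-axes [75.3 -5.5  1.2] after turn [75.4 -4.1  1.5]
```

```bash
python3 -m creep '{"translation":[[20,-4,1],[25,-1,0],[20,-1,0],[8,-1,0],[0,0,0]],"rot":[[0.005,0.003,-0.018],[0,0,0],[0,0,0],[0,0,0],[0,0,0]],"jaw":[85,85,85,85,85]}'; python3 -c "
from look import *
go(vis(-.0007,.0665),.082)"
```

```text
time_s: 18.83
eef_pos: [0.507, -0.1377, 0.0722]
tool_rot: [-101.3, 89.0, 162.8]
ft_force: [-0.5, 0.1, -0.2]
finger_gap: 0.993
t 18.83 pos [ 0.507  -0.1377  0.0722] vise [-9.1 63.9] F [-0.5  0.1 -0.2] gap 84.8 q6 -13.0
rot [-0.007 -0.004  0.017] shift now-axes [-10.    8.2  -2.7] after turn [-9.8  8.4 -2.6]
```

```bash
python3 -m creep '{"translation":[[-8,8,-2],[0,0,0],[0,0,0]],"rot":[[-0.007,-0.004,0.017],[0,0,0],[0,0,0]],"jaw":[85,85,85]}'; python3 -c "
from look import *
go(vis(-.0007,.0665),.082)"
```

```text
time_s: 19.08
eef_pos: [0.5168, -0.1378, 0.0832]
tool_rot: [64.5, 89.8, -31.1]
ft_force: [0.1, 0.2, -0.3]
finger_gap: 0.997
t 19.08 pos [ 0.5168 -0.1378  0.0832] vise [ 0.6 64.8] F [ 0.1  0.2 -0.3] gap 85.2 q6 -13.0
rot [-0.002  0.001 -0.002] shift now-axes [ 1.2 -1.3 -1.7] after turn [ 1.2 -1.3 -1.7]
```

```bash
python3 -m creep '{"translation":[[0,-1,-1],[0,0,0],[0,0,0],[0,0,0],[0,0,0],[0,0,-2],[0,0,-2],[0,0,-2]],"rot":[[0,0,0],[0,0,0],[0,0,0],[0,0,0],[0,0,0],[0,0,0],[0,0,0],[0,0,0]],"jaw":[65,45,45,45,45,45,45,45]}' 25; python3 -c "
from look import *
go(vis(-.0007,.0665),.082)"
```

```text
time_s: 19.75
eef_pos: [0.518, -0.1349, 0.0895]
tool_rot: [41.6, 89.1, -54.1]
ft_force: [-1.5, -5.9, 0.1]
finger_gap: 0.572
t 19.75 pos [ 0.518  -0.1349  0.0895] vise [ 1.6 67.7] F [-1.5 -5.9  0.1] gap 48.9 q6 -12.2
rot [-0.004  0.011 -0.01 ] shift now-axes [ 7.4 -2.3  1.2] after turn [ 7.5 -2.3  1.2]
```

```bash
python3 -m creep '{"translation":[[0,0,0],[0,0,0],[0,0,0],[0,0,0],[-20,0,0],[-35,0,0],[-35,0,20],[-20,0,30]],"rot":[[0,0,0],[0,0,0],[0,0,0],[0,0,0],[0,0.011,-0.01],[0,0,0],[0,0,0],[0,0,0]],"jaw":[60,70,70,70,75,75,60,40]}';python3 -m creep '{"translation":[[0,0,30],[0,0,20],[0,0,0]],"rot":[[0,0,0],[0,0,0],[0,0,0]],"jaw":[40,40,40]}'; python3 -c "
from look import *
look('pics/w7.png');go(vis(-.001,.021),.080)"
```

```text
time_s: 20.42
eef_pos: [0.5108, -0.1784, 0.1946]
tool_rot: [-121.8, 89.0, 142.9]
ft_force: [0.6, -0.7, 0.6]
finger_gap: 0.616
time_s: 20.67
eef_pos: [0.5081, -0.234, 0.2025]
tool_rot: [-145.0, 89.8, 119.8]
ft_force: [0.7, -0.4, 0.1]
finger_gap: 0.47
cap 6604 [-25.2  42.6] [21.  89.2] zmed 0.1211
((-2.0104753971099854, 65.96949768066406), 23.47355842590332)
tilt [0.03775997 0.13311202]
tab 515 [-7.2 12.8] [ 5.5 28.2] zmed 0.1059
red 964 [-45.6 -37.4] [-15.  -20.1] zmed 0.1054
t 20.72 pos [ 0.5082 -0.2326  0.2023] vise [  1.1 -30.4] F [-0.4  0.9  0.7] gap 39.7 q6 -22.9
rot [ 0.004 -0.005  0.003] shift now-axes [122.5  -1.6 -50.9] after turn [122.3  -2.1 -51.4]
```

```bash
python3 - <<'E'
from h import *
st=r.state();p,d=r.get_image('wrist');W=cloud('wrist',d,st);V=inv(W)*1000;z=W[...,2];h=cv2.cvtColor(p,cv2.COLOR_BGR2HSV)
b=(d>0)&(h[...,0]>95)&(h[...,0]<130)&(h[...,1]>90)&(z>.064)&(z<.076)&(abs(V[...,0])<60)
for lo,hi in((75,84),(84,92),(92,100),(25,38)):
    m=b&(V[...,1]>lo)&(V[...,1]<hi);print(lo,hi,m.sum(),V[m][:,0].min() if m.any() else '',V[m][:,0].max() if m.any() else '', V[m][:,1].max() if m.any() else '')
cv2.imwrite('pics/w7c.png',cv2.resize(p[0:130,220:400],None,fx=4,fy=4,interpolation=cv2.INTER_CUBIC))
E
```

```text
75 84 298 -39.634262539879884 38.253730437114754 83.98510139337543
84 92 679 -39.579350979677834 38.315941590154125 91.99974143166108
92 100 1065 -39.63260630613094 38.625897187874166 99.99393265323776
25 38 1949 -35.38104524770946 34.20047115525576 37.65884413141791
```

View pics/w7c.png

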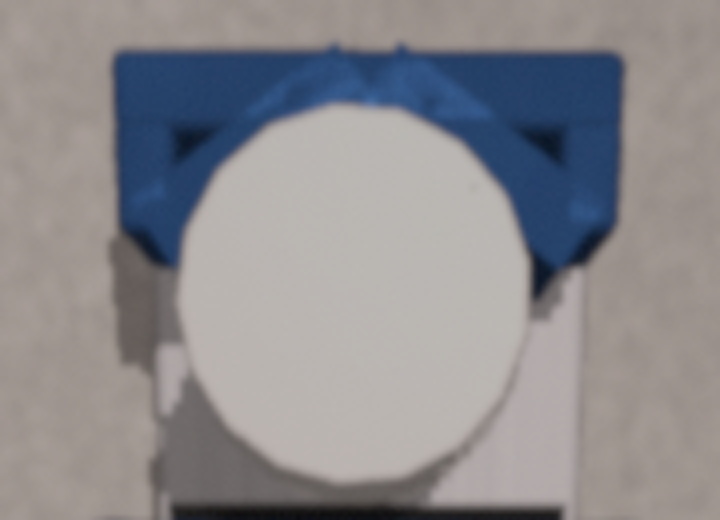

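The crop shows the cap centred at (355,292), slightly left of the V's midline (370), with body contact on the left face. I'll try a gentle sideways nudge from -x' with closed fingers to centre it.

```bash
python3 -m creep '{"translation":[[0,-10,-36],[0,-25,-36],[0,-25,-24],[20,-2,0],[20,0,0],[0,0,0]],"rot":[[0.004,-0.005,0.003],[0,0,0],[0,0,0],[0,0,0],[0,0,0],[0,0,0]],"jaw":[0,0,0,0,0,0]}' 40; python3 -c "
from look import *
go(vis(-.055,.066),.076)"
```

```text
time_s: 21.27
eef_pos: [0.4529, -0.1188, 0.1576]
tool_rot: [-153.2, 89.6, 111.7]
ft_force: [-0.2, 0.8, -0.9]
finger_gap: 0.0
t 21.27 pos [ 0.4529 -0.1188  0.1576] vise [-64.8  77.5] F [-0.2  0.8 -0.9] gap 0.0 q6 -13.9
rot [ 0.007 -0.007  0.003] shift now-axes [81.5 10.  12.1] after turn [81.6  9.8 11.5]
```

```bash
python3 -m creep '{"translation":[[25,0,11],[30,0,0],[25,0,0],[0,0,0],[0,0,0]],"rot":[[0.007,-0.007,0.003],[0,0,0],[0,0,0],[0,0,0],[0,0,0]],"jaw":[0,0,0,0,0]}' 40; python3 -c "
from look import *
go(vis(-.045,.066),.076)"
```

```text
time_s: 21.68
eef_pos: [0.4529, -0.1254, 0.0779]
tool_rot: [116.5, 89.9, 21.3]
ft_force: [0.6, -0.8, 0.3]
finger_gap: -0.002
t 21.68 pos [ 0.4529 -0.1254  0.0779] vise [-64.2  71. ] F [ 0.6 -0.8  0.3] gap -0.2 q6 -14.5
rot [ 0.006 -0.001 -0.002] shift now-axes [ 1.9 19.1  5.1] after turn [ 1.9 19.2  5. ]
```

```bash
python3 -m creep '{"translation":[[0,8,5],[0,8,0],[0,2,0],[0,2,0]],"rot":[[0.006,0,0],[0,0,0],[0,0,0],[0,0,0]],"jaw":[0,0,0,0]}'; python3 -c "
from look import *
go(vis(-.045,.066),.076)"
```

```text
time_s: 22.02
eef_pos: [0.4755, -0.1317, 0.0841]
tool_rot: [96.7, 89.6, 1.3]
ft_force: [0.0, 0.9, -0.3]
finger_gap: -0.003
t 22.02 pos [ 0.4755 -0.1317  0.0841] vise [-41.1  66.9] F [ 0.   0.9 -0.3] gap -0.3 q6 -14.1
rot [ 0.001 -0.001 -0.007] shift now-axes [ 8.1 -4.   0.9] after turn [ 8.1 -3.9  0.9]
```

```bash
python3 -m creep '{"translation":[[0,2,0],[0,2,0],[0,2,0]],"rot":[[0,0,0],[0,0,0],[0,0,0]],"jaw":[0,0,0]}'; python3 -c "
from look import *
go(vis(-.045,.066),.076)"
```

```text
time_s: 22.27
eef_pos: [0.4828, -0.1324, 0.0879]
tool_rot: [88.0, 89.5, -7.4]
ft_force: [-4.5, 0.1, 6.7]
finger_gap: -0.002
t 22.27 pos [ 0.4828 -0.1324  0.0879] vise [-33.8  66.9] F [-4.5  0.1  6.7] gap -0.1 q6 -13.9
rot [ 0.001  0.    -0.009] shift now-axes [ 11.8 -11.3   0.8] after turn [ 11.9 -11.2   0.9]
```

```bash
python3 -m creep '{"translation":[[1,2,0],[1,2,0]],"rot":[[0,0,0],[0,0,0]],"jaw":[0,0]}'; python3 -c "
from look import *
go(vis(-.045,.066),.17);look()"
```

```text
time_s: 22.43
eef_pos: [0.4855, -0.1336, 0.0892]
tool_rot: [66.1, 89.6, -29.4]
ft_force: [-12.9, -1.6, 9.6]
finger_gap: -0.003
t 22.43 pos [ 0.4855 -0.1336  0.0892] vise [-30.9  65.9] F [-12.9  -1.6   9.6] gap -0.2 q6 -13.8
rot [ 0.001  0.003 -0.006] shift now-axes [-80.8 -13.5   0.1] after turn [-80.8 -14.1  -0.1]
cap 10290 [-14.3  42.5] [31.6 89.4] zmed 0.1223
((8.24132251739502, 66.4908218383789), 24.20409393310547)
tilt [-3.51207813 -6.67196269]
tab 79 [-20.   71.8] [-17.7  72.9] zmed 0.1057
red none
```

```bash
python3 -m creep '{"translation":[[0,-4,0],[0,-8,0],[0,-10,0],[-30,0,0],[-35,0,0],[-35,10,25],[0,10,30],[0,10,20]],"rot":[[0,0,0],[0,0,0],[0,0,0],[0,0,0],[0,0,0],[0,0,0],[0,0,0],[0,0,0]],"jaw":[0,0,0,0,0,0,0,20]}'; python3 -c "
from look import *
go(vis(-.001,.021),.08);look('pics/w8.png')"
```

```text
time_s: 23.15
eef_pos: [0.4807, -0.2053, 0.1895]
tool_rot: [79.2, 89.9, -15.9]
ft_force: [0.1, -0.1, -1.0]
finger_gap: 0.128
t 23.15 pos [ 0.4807 -0.2053  0.1895] vise [-28.9  -5.9] F [ 0.1 -0.1 -1. ] gap 10.9 q6 -21.8
rot [ 0.008  0.    -0.001] shift now-axes [109.6  28.  -26.7] after turn [109.5  27.9 -26.9]
cap 6739 [-25.3  42.2] [21.  88.6] zmed 0.1211
((-1.9116899967193604, 65.59947967529297), 23.537919998168945)
tilt [ 0.14359797 -0.11163899]
tab 572 [-7.8 13.3] [ 6.1 28.3] zmed 0.1058
red 890 [-46.  -36.3] [-15.3 -20.8] zmed 0.1048
```

View pics/w8.png

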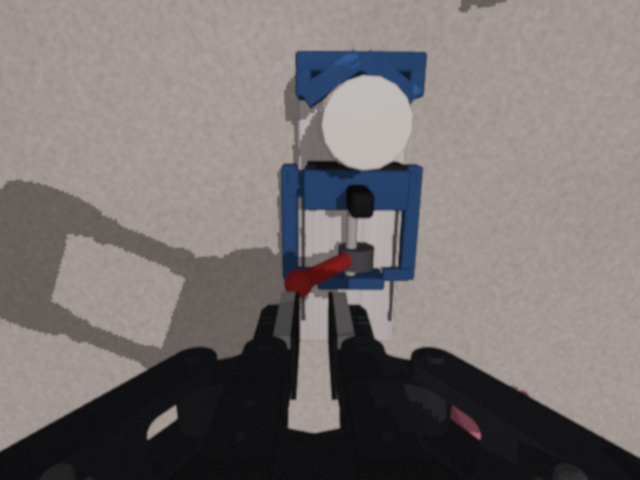

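The bottle still stands upright at (367,122), in the same place after the nudge. It rocked momentarily and returned, so I read it as already seated in the V and take the offset as camera bias. No more nudging: I press the jaw again, then lock.

```bash
python3 -m creep '{"translation":[[0,14,-14],[0,14,-13],[25,0,0],[35,0,0],[0,0,0]],"rot":[[0.008,0,0],[0,0,0],[0,0,0],[0,0,0],[0,0,0]],"jaw":[40,40,40,40,40]}'; python3 -c "
from h import *
go(vis(-.001,.022),.081)"
```

```text
time_s: 23.62
eef_pos: [0.5141, -0.1859, 0.1306]
tool_rot: [70.8, 89.4, -25.1]
ft_force: [-0.3, 0.3, -2.1]
finger_gap: 0.471
t 23.62 pos [ 0.5141 -0.1859  0.1306] vise [ 2.5 16.6] F [-0.3  0.3 -2.1] gap 40.2 q6 -17.5
rot [-0.008  0.004 -0.01 ] shift now-axes [49.5 -4.  -5.5] after turn [49.6 -3.5 -5.4]
```

```bash
python3 -m creep '{"translation":[[20,-3,-4],[20,0,0],[8,0,0],[0,0,0],[0,0,0],[0,0,0],[0,0,0]],"rot":[[-0.008,0.004,-0.01],[0,0,0],[0,0,0],[0,0,0],[0,0,0],[0,0,0],[0,0,0]],"jaw":[40,40,40,40,0,0,0]}' 80; python3 -c "
from h import *
go(vis(-.001,.022),.081)"
```

```text
time_s: 24.2
eef_pos: [0.5111, -0.1809, 0.0871]
tool_rot: [99.7, 89.8, 4.2]
ft_force: [0.6, 0.1, -8.5]
finger_gap: 0.141
t 24.2 pos [ 0.5111 -0.1809  0.0871] vise [-0.9 21.3] F [ 0.6  0.1 -8.5] gap 12.0 q6 -17.6
rot [ 0.    -0.001 -0.003] shift now-axes [ 6.1 -0.1 -0.7] after turn [ 6.1 -0.1 -0.7]
```

```bash
python3 -m creep '{"translation":[[0,0,-3],[0,0,-4],[0,0,-5],[0,0,-6]],"rot":[[0,0,0],[0,0,0],[0,0,0],[0,0,0]],"jaw":[0,0,0,0]}'; python3 -c "
from h import *
go(vis(-.001,.022),.081)"
```

```text
time_s: 24.53
eef_pos: [0.5113, -0.1793, 0.0871]
tool_rot: [8.6, 88.1, -87.5]
ft_force: [0.1, -25.2, -9.3]
finger_gap: 0.134
t 24.53 pos [ 0.5113 -0.1793  0.0871] vise [-0.9 22.9] F [  0.1 -25.2  -9.3] gap 11.5 q6 -15.7
rot [-0.01   0.032 -0.005] shift now-axes [ 6.1 -0.1  0.7] after turn [ 6.1 -0.1  0.9]
```

```bash
python3 -m creep '{"translation":[[0,0,0],[0,0,0],[0,0,0],[-20,0,0],[-35,0,0],[-30,0,10],[0,-25,15],[0,-28,20]],"rot":[[0,0,0],[0,0,0],[0,0,0],[0,0.032,0],[0,0,0],[0,0,0],[0,0,0],[0,0,0]],"jaw":[40,40,40,40,40,40,0,0]}'; python3 -m creep '{"translation":[[0,-25,4],[0,0,0],[0,0,0]],"rot":[[0,0,0],[0,0,0],[0,0,0]],"jaw":[0,0,0]}'; python3 -c "
from look import *
go(vis(-.080,-.029),.085);look()"
```

```text
time_s: 25.2
eef_pos: [0.457, -0.215, 0.1797]
tool_rot: [105.5, 89.3, 9.9]
ft_force: [-0.6, -1.4, 0.4]
finger_gap: 0.2
time_s: 25.45
eef_pos: [0.4293, -0.2184, 0.1849]
tool_rot: [90.2, 88.9, -5.6]
ft_force: [-0.0, -0.2, -0.8]
finger_gap: -0.003
t 25.45 pos [ 0.4293 -0.2184  0.1849] vise [-78.8 -23.8] F [-0.  -0.2 -0.8] gap -0.3 q6 -25.5
rot [-0.005 -0.    -0.019] shift now-axes [99.9 -3.1  5.2] after turn [99.9 -1.2  5.2]
cap 7596 [-25.6  43.6] [21.2 90. ] zmed 0.1211
((-1.881248950958252, 66.87266540527344), 23.7996768951416)
tilt [ 0.47094648 -0.14493063]
tab 640 [-8.2 14.2] [ 4.8 29.6] zmed 0.1058
red 900 [-46.5 -35.6] [-7.5 22.6] zmed 0.1065
```

```bash
python3 -m creep '{"translation":[[25,-2,5],[30,0,0],[30,0,0],[12,0,0],[0,0,0],[0,0,0]],"rot":[[-0.005,0,-0.019],[0,0,0],[0,0,0],[0,0,0],[0,0,0],[0,0,0]],"jaw":[0,0,0,0,0,0]}'; python3 -c "
from h import *
go(vis(.01,-.029),.083)"
```

```text
time_s: 26.0
eef_pos: [0.434, -0.2211, 0.0888]
tool_rot: [87.6, 89.6, -7.5]
ft_force: [-0.2, 0.5, 0.7]
finger_gap: -0.0
t 26.0 pos [ 0.434  -0.2211  0.0888] vise [-73.9 -26.1] F [-0.2  0.5  0.7] gap -0.0 q6 -26.0
rot [ 0.007  0.    -0.008] shift now-axes [ 6.5 83.8  3.5] after turn [ 5.8 83.9  2.9]
```

```bash
python3 -m creep '{"translation":[[5,9,2],[2,9,0],[2,9,0],[2,9,0],[2,9,0],[2,9,0],[2,9,0],[2,9,0]],"rot":[[0.007,0,-0.008],[0,0,0],[0,0,0],[0,0,0],[0,0,0],[0,0,0],[0,0,0],[0,0,0]],"jaw":[0,0,0,0,0,0,0,0]}'; python3 -c "
from h import *
go(vis(.015,-.029),.085)"
```

```text
time_s: 26.67
eef_pos: [0.5087, -0.231, 0.0825]
tool_rot: [-45.4, 89.6, -140.9]
ft_force: [-17.0, 1.5, 0.7]
finger_gap: 0.0
t 26.67 pos [ 0.5087 -0.231   0.0825] vise [  1.5 -28.8] F [-17.    1.5   0.7] gap 0.0 q6 -22.2
rot [0.001 0.005 0.005] shift now-axes [-2.5 13.5  0.2] after turn [-2.5 13.5  0.2]
```

```bash
python3 -m creep '{"translation":[[0,6,0],[0,6,0],[0,6,0],[0,5,0],[0,5,0],[0,0,0]],"rot":[[0,0,0],[0,0,0],[0,0,0],[0,0,0],[0,0,0],[0,0,0]],"jaw":[0,0,0,0,0,0]}'; python3 -c "
from look import *
go(vis(.015,-.029),.085);look()"
```

```text
time_s: 27.17
eef_pos: [0.5163, -0.2316, 0.0816]
tool_rot: [-89.9, 85.9, 174.4]
ft_force: [-4.2, 1.6, 1.8]
finger_gap: 0.0
t 27.17 pos [ 0.5163 -0.2316  0.0816] vise [  9.1 -28.7] F [-4.2  1.6  1.8] gap 0.0 q6 -21.1
rot [-0.003  0.     0.071] shift now-axes [-3.8  5.6  0.3] after turn [-3.4  5.9  0.3]
cap 18287 [-25.5  43.2] [21.2 70. ] zmed 0.1211
((-2.121037006378174, 65.33536529541016), 23.430288314819336)
tilt [-0.5006572   1.29116132]
tab 2626 [ -7.4 -23. ] [20.  29.7] zmed 0.1058
red 2677 [  3.1 -32.9] [ 45.4 -16.6] zmed 0.1047
```

```bash
python3 -m creep '{"translation":[[-3,0,0],[0,5,0],[0,7,0],[0,7,0],[0,-4,0],[0,-12,0],[-30,0,0],[-35,0,0]],"rot":[[0,0,0.071],[0,0,0],[0,0,0],[0,0,0],[0,0,0],[0,0,0],[0,0,0],[0,0,0]],"jaw":[0,0,0,0,0,0,0,0]}'; python3 -m creep '{"translation":[[-35,-20,20],[-30,-20,20],[0,0,0],[0,0,0]],"rot":[[0,0,0],[0,0,0],[0,0,0],[0,0,0]],"jaw":[0,0,0,0]}'; python3 - <<'E'
from look import *
go(vis(.015,-.029),.085);look('pics/w9.png')
p,d=r.get_image('top');W=cloud('top',d);h=cv2.cvtColor(p,cv2.COLOR_BGR2HSV);z=W[...,2];V=inv(W)
m=((h[...,0]<8)|(h[...,0]>172))&(h[...,1]>120)&(abs(V).max(-1)<.08)&(d>0)&(z<.13);print('top red',m.sum(),V[m].min(0) if m.any() else'',V[m].max(0) if m.any() else'')
def reg(x0,x1,y0,y1):
    k=np.zeros(z.shape,bool);k[y0:y1,x0:x1]=1;return k&(d>0)
for nm,(a,b,c,e) in dict(amber=(154,186,210,242),green=(188,218,206,240)).items():
    q=W[reg(a,b,c,e)&(z>.08)];print(nm,q.mean(0) if len(q) else '')
q=W[reg(250,300,160,220)&(z>.06)];print('cup',q.mean(0) if len(q) else '')
E
```

```text
time_s: 27.88
eef_pos: [0.5043, -0.2286, 0.1438]
tool_rot: [-99.2, 86.6, 165.0]
ft_force: [0.7, -0.2, 0.0]
finger_gap: 0.002
time_s: 28.22
eef_pos: [0.4699, -0.2659, 0.2228]
tool_rot: [-93.9, 87.6, 170.5]
ft_force: [-0.3, -0.1, -1.7]
finger_gap: 0.0
t 28.22 pos [ 0.4699 -0.2659  0.2228] vise [-33.8 -67.2] F [-0.3 -0.1 -1.7] gap 0.0 q6 -27.2
rot [-0.002 -0.003  0.042] shift now-axes [135.7  54.6 -37.9] after turn [137.8  48.8 -38.2]
cap 3607 [-25.3  43.1] [21.1 69.6] zmed 0.121
((-2.1248111724853516, 64.58873748779297), 23.22159194946289)
tilt [0.60009318 1.00251636]
tab 514 [-7.8 13.6] [ 4.9 28.1] zmed 0.1058
red 933 [ 14.9 -36.6] [ 44.5 -20.4] zmed 0.1048
top red 140 [-0.00437063 -0.04043643] [0.04712577 0.02967069]
amber [0.55182007 0.20104497 0.0942232 ]
green [0.56578393 0.13688607 0.0887482 ]
cup [ 0.64293887 -0.00906846  0.09075376]
```

View pics/w9.png

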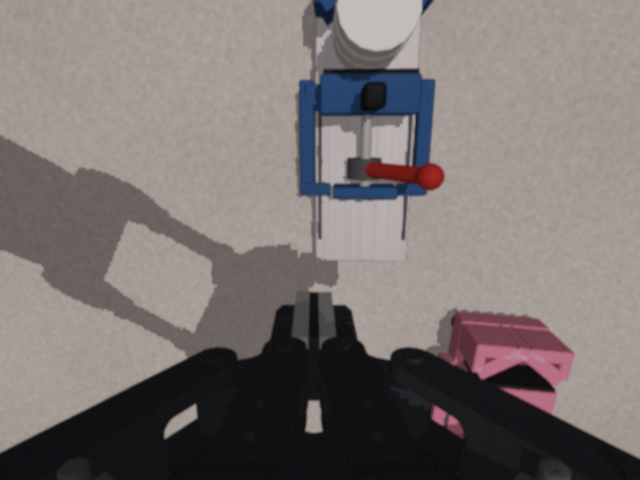

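The lever lies over to +x' with its ball at (430,176), a mirror image of the free position, so it is locked. The jaw is against the upright bottle, and the amber and green bottles and the cup have not moved. The robot touches nothing, so I hand in.

```bash
python3 -c "
from rig import r
print(r.sign_off(), r.state()['time_s'])"
```

```text
the job is handed in; nothing more can be done
the job is handed in; nothing more can be done
```

The white bottle is clamped upright in the vise and the lever is flipped back to locked. The job was handed in at about 28 s of the 72 s allowed. I freed the lever, opened the jaw by its tab, stood the bottle in front of the V, closed the jaw with about 25 N, and locked the lever.

**What the last checks showed**
- **Lever:** the ball sits at +x', mirroring the free position to within about 1 mm, so it reads as fully locked.
- **Bottle:** the last look measured 1° or less of tilt from a partly cut-off view of the cap, and the jaw rests against the bottle.
- **Other things:** the amber and green bottles and the pen cup are where they were, to within 0.2 mm. I did not measure the spare cap at the end.

**What disagreed or went wrong**
- **Seat position:** the cameras put the bottle about 1.3 mm to -x' of the V's centre line and the jaw 1–2 mm wider than the nominal 30 mm opening. Regripping the bottle, nudging it and pressing the jaw again hardly moved it, so I took this as camera bias. I did not confirm that it touches both V faces.
- **Nudge:** I pushed the bottle sideways with about 13 N before locking. A partly blocked view then suggested it rocked several degrees (about 7°). Afterwards it stood upright in the same place.

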